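Reset the lamp tester, then hold a globe lamp down in its sprung collar

TASK

The last lamp tripped the lamp tester, so first push its black reset plunger right down to the stop and let it spring back. Then take the round globe lamp out of the wooden rack, lower it cap first into the tester's sprung brass collar without dropping it, and press gently on the lamp alone, keeping it upright, until the collar is fully down on its stop. Finish while still holding the lamp pressed down there, with the other lamps and the things on the bench left where they are.

Things in the scene. Friction and masses are not known exactly. Their poses are not given: they have to be found in the camera images.
- tester: Lamp tester: grey metal box, 170 (x) by 240 (y) by 55 mm high, fixed to the bench, turned up to 20 degrees. Origin: centre of its underside; z up; front faces its own -x. On top, at own (x, y): sprung collar (-35, 75) mm, reset plunger (-35, -75) mm, and a meter hood (x 20 to 70, y -45 to 45 mm) whose top is 95 mm above the bench.
- plunger (a joint): Travel of the reset plunger in m: 0 sprung up, 0.010 down on its stop. It takes 3 N to start and 8 N at the stop, and springs back when let go.
- plunger_top (a point): Centre of the top of the plunger's black mushroom head, 32 mm in diameter; 90 mm above the bench when up. It moves straight down with the plunger.
- collar (a joint): Travel of the sprung collar in m: 0 sprung up, 0.012 fully down on its stop. It takes about 4 N to start and 11.5 N at the stop; the weight of a lamp does not move it.
- collar_mouth (a point): Centre of the top rim of the sprung brass collar, a funnel 52 mm across outside, 45 mm inside, narrowing within 5 mm to a bore of 30 mm; 112 mm above the bench at rest; moves straight down with the collar. Below it a coil spring and a black sleeve. The lamp's cap goes down the bore and the globe sits on the bore's edge: globe centre then 20 mm above this point, cap tip 40 mm below it.
- contact (a point): Tip of the contact pin in the middle of the tester's lamp holder, on the collar's axis, 60 mm above the bench: the lamp's cap tip comes onto it when the collar is fully down. Fixed to the tester.
- globe_lamp: The globe lamp: opal white glass ball 56 mm in diameter on an aluminium screw cap 26 mm in diameter; 88 mm long, about 55 g; thin glass, not to be pushed with more than 60 N. Origin at the tip of the cap; z runs up the lamp through the ball, whose centre is 60 mm from the origin. It starts upright, cap down, in one of the rack's three holes.
- rack: Dark wooden block, 75 (x) by 260 (y) by 30 mm high, fixed to the bench and turned by up to 20 degrees, with three holes of 29 mm in a row along its own y, 85 mm apart, 22 mm deep, in which the three lamps stand cap down. Origin at the centre of its underside, z up.
- candle_lamp: A slim pointed opal lamp, 35 mm in diameter, 98 mm long, standing in the rack. Origin at its cap's tip. To be left alone.
- tube_lamp: A straight tubular opal lamp, 31 mm in diameter, 100 mm long, standing in the rack. Origin at its cap's tip. To be left alone.
- screwdriver: Screwdriver with a wooden handle, 160 mm long, lying on the bench between tester and rack. To be left alone.
- blower: Black rubber dust blower standing nozzle up, 60 mm in diameter, 111 mm high. To be left alone.
- lens: Camera lens standing on the bench, 64 mm in diameter, 45 mm high. To be left alone.
- magnifier: Reading magnifier lying flat, ring 80 mm across, about 190 mm long. To be left alone.
- camera: Camera, 128 mm wide and 72 mm high, standing on a book 22 mm thick at the far side. To be left alone.
- tin: Flat round brown tin with a lid, 114 mm in diameter, 42 mm high. To be left alone.
Things that resemble listed ones, but are neither listed nor needed, are in the scene too. Leave any turquoise look-alike of the globe_lamp alone.

How it is judged:
On the way, in this order (a step that is already met when the one before it is completed fails the run):
1. the reset plunger is pushed down to its stop while the globe lamp still stands in the rack (value of joint plunger above 0.0088 m and distance of globe_lamp from where it was at the start of the episode below 0.02 m), for 0.1 s.
2. the plunger has sprung back up and the globe lamp is lifted out of the rack in the gripper (value of joint plunger below 0.002 m and height (world z) of globe_lamp above 0.04 m and contact force between the fingers and globe_lamp above 0.5 N), for 0.1 s.
At the end, for the whole second after the job is handed in: The gripper still holds the globe lamp, still and upright (within 8 degrees), pressed into the collar: collar within 2 mm of its stop, cap tip within 6 mm of the contact pin, the spring bearing on the lamp; the robot touches nothing of the tester itself; the plunger is up (value of joint collar above 0.01 m and value of joint plunger below 0.002 m and distance between globe_lamp and contact below 0.006 m and angle between globe_lamp's own z axis and vertical below 0.14 rad and contact force between the fingers and globe_lamp above 2 N and contact force between globe_lamp and tester above 6 N and contact force between each of the arm, the fingers and tester below 0.5 N and linear speed of globe_lamp below 0.02 m/s); the arm keeps its last pose, push and grip.
It fails at once if the globe lamp is dropped (falling freely) (contact force between globe_lamp and anything else below 0.01 N and linear speed of globe_lamp above 0.5 m/s).
It fails at once if the glass lamp is forced against the collar with more than 80 N (contact force between globe_lamp and tester above 80 N).
It fails at once if another lamp is pulled out, tipped or moved by more than 20 mm (distance of any of candle_lamp, tube_lamp from where it was at the start of the episode above 0.02 m or angle between any of candle_lamp, tube_lamp's own z axis and vertical above 0.5 rad).
It fails at once if a bystander on the bench is moved by more than 20 mm (distance of any of screwdriver, blower, lens, magnifier, camera, tin from where it was at the start of the episode above 0.02 m).
It also fails if it takes over 51 s, if anything falls off the work surface, if the arm or the gripper's body presses on something with over 40 N, if the wrist force passes 120 N, or if a joint passes its speed limit or range.

ROBOT

A 7-joint arm with a two-finger parallel gripper is mounted at the origin on the work surface. World frame = base frame: x ahead of the robot, y to its left, z up, the work surface at z = 0. Lengths are in m, angles in rad, forces in N, time in s.
With the tool pointing down it reaches from about 0.35 to 0.9 m from the base axis. Payload 8.1 kg.
Tool frame: the origin (TCP) lies at the very end of the fingers, on their centre line; the grasp point (between the pads) lies 19 mm behind it; z points along the fingers, y is the direction in which the jaws open and shut (so a half turn about z gives the same grasp; the last joint's range is limited). The gripper opens to 92 mm and grips with 3 to 60 N. Pads are 19 mm wide; open, the fingers measure 130 mm over their backs; the gripper's body (75 mm by 190 mm) begins 47 mm behind the grasp point.
Start: joints at [-1.372, 0.434, 0.025, 1.573, -0.012, 1.134, -0.075], TCP at [0.186, 0.597, 0.227] pointing down, gripper open.
Joint ranges: [-2.62, 2.62], [-0.44, 2.09], [-1.27, 1.32], [0.08, 2.57], [-1.32, 4.46], [0.12, 2], [-2.74, 2.74]. Speed limits (rad/s): [2.22, 2.22, 3.01, 3.01, 3.14, 3.14, 3.14].

INTERFACE

Orientations are given as a rotation vector (axis times angle).
In Python, from cell import observe, get_image, sign_off gives the robot as it stands.
- The arm moves only by the tool arm_command, never from a script. Its argument "deltas" is a list of rows, each an object with "xyz": the shift along the tool's x, y, z in cm, a list of three; "turn": the turn about the tool's z in degrees; "jaw": the closure in counts, from 0 (fully open) to 255 (shut). A call has 1 to 5 rows; each row is the pose to reach, as a shift and turn from the pose measured when the call began, along the tool's axes at that moment; what a row does not reach only later rows make up. A row lasts 1/12 s, in which the tool goes at most 41.7 mm and 7.16 degrees, less where a joint would pass 70% of its speed; a pose out of reach is approached as far as the arm can. A call with a gripper value outside its range is refused whole. The fingers move at their own pace and stop on an object; "force" is the grip in N (left out, the last holds). Time passes only in rows, so rows that repeat a pose let the fingers close. It gives the time, the measured TCP pose, the force and the opening at its end, in the units of the state.
- observe(): the state, without advancing time (a new reading comes with each control period).
- get_image(name): name is "scene" or "top" or "wrist"; returns a dict with "frame" (384x512x3 uint8, red, green, blue), "depth" (384x512 float32, m along the optical axis (not along the pixel's ray), 0 where there is no reading), "camera_matrix" (3x3 intrinsics, pixels), "distortion" ([k1, k2, p1, p2, k3] as OpenCV has them; the pictures are not rectified), "cam_to_world" (4x4, takes a point from camera to world coordinates). Camera axes: x right, y up, looking along -z (the intrinsics and any distortion apply to the point x, -y, -z); pixel columns grow to the right and rows downward; lengths in m; the calibration is good to about 2 mm. A picture is of the moment at which its call begins.
- sign_off(): hands the job in, once; it reports no verdict.
The state is a dict: "clock": time; "joints": joint angles; "dq": joint speeds; "joint_efforts": joint torques, N m; "position": TCP position; "ee_rot": TCP orientation; "force": force on the tool from outside, world axes, zero at the start; "ft_torque": the same for the moment, N m; "width": opening from 0.0 (shut) to 1.0 (fully open).
Only numpy, scipy, OpenCV 4.12 (cv2) and the standard library are available. Lean on these libraries where they do the work, as an engineer would, in place of code of your own. Each camera call takes 0.05 s, during which the arm holds its last target.

## Working session

There is one attempt and no reset: what is moved stays moved. The work goes in short steps, Python scripts to look and compute and a tool call to move; the robot and the scene stay as the last step left them, time stands still between calls to the robot, and variables do not carry over. Pictures are saved under pics/ and viewed, and the job is handed in when it is done.

Besides the shell and the picture viewer there is one more tool, called after ">>>" by a JSON object that holds its "name" and its "arguments", one argument or row to a line. arm_command: Moves the arm, as the interface text tells. Its arguments: {"type":"object","properties":{"deltas":{"type":"array","items":{"type":"object","properties":{"xyz":{"type":"array","items":{"type":"number"}},"turn":{"type":"number"},"jaw":{"type":"number"}}}},"force":{"type":"number"}},"required":["deltas"]}

View pics/scene0.png

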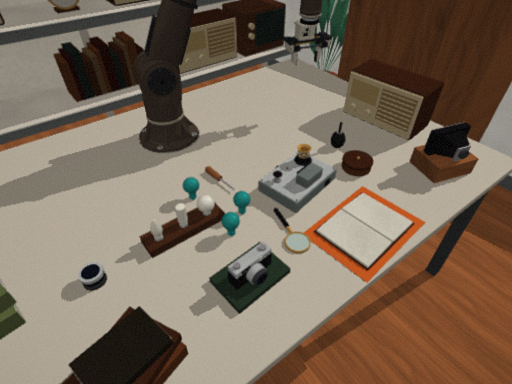

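View pics/top0.png

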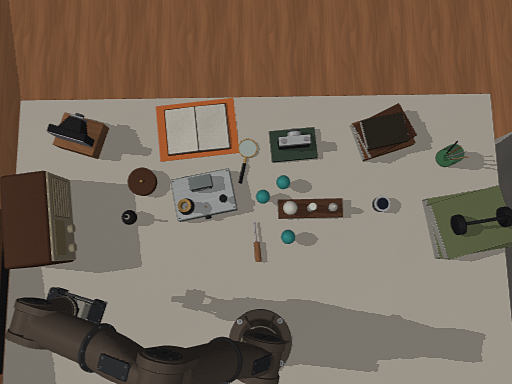

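View pics/wrist0.png

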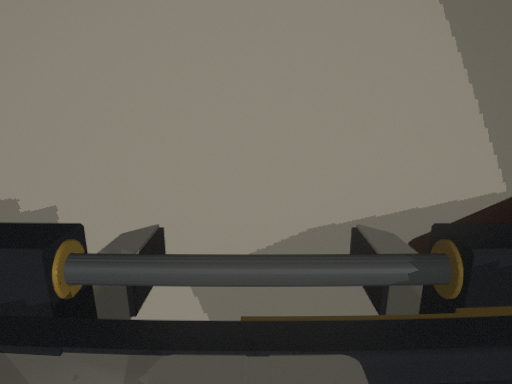

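Top view: the white globe is in the rack's left hole at (291,208), with the other two lamps at (312,207) and (333,207). Turquoise look-alikes are at (263,196), (283,182) and (288,237). The collar is at (185,206) and the plunger at (223,198). I'll measure these and enlarge to confirm.

```bash
python3 - <<'E'
from h import *
t=dict(np.load('top0.npz')); s=dict(np.load('scene0.npz'))
W=cloud(t); S=cloud(s)
c=cv2.resize(t['frame'][150:270,150:360],None,fx=3.8,fy=3.8,interpolation=cv2.INTER_CUBIC)
cv2.imwrite('pics/topcrop.png',c[:,:,::-1])
c=cv2.resize(s['frame'][130:260,130:350],None,fx=3.6,fy=3.6,interpolation=cv2.INTER_CUBIC)
cv2.imwrite('pics/scenecrop.png',c[:,:,::-1])
for n,p in dict(globe=(291,208),l2=(312,207),l3=(333,207),t1=(263,196),t2=(283,182),t3=(288,237),collar=(185,206),plunger=(223,198),hood=(202,182),box=(205,208)).items():
    print(n,W[p[1],p[0]].round(4))
def sphere(P):
    P=P[np.isfinite(P).all(1)]
    from scipy.optimize import least_squares
    f=lambda q:np.linalg.norm(P-q[:3],axis=1)-0.028
    r=least_squares(f,[*P.mean(0)[:2],P.mean(0)[2]-.02],loss='soft_l1',f_scale=.001)
    return r.x.round(4),len(P),np.abs(r.fun).mean().round(4)
for nm,C in (('top',W),('scene',S)):
  for n,p in dict(globe=(291,208),t1=(263,196),t2=(283,182),t3=(288,237)).items():
    c0=W[p[1],p[0]]
    m=(np.hypot(C[...,0]-c0[0],C[...,1]-c0[1])<.035)&(C[...,2]>c0[2]-.03)
    print(nm,n,sphere(C[m]))
  # collar, plunger
  for n,p,zl,zh in (('collar',(185,206),.100,.12),('plunger',(223,198),.08,.1)):
    c0=W[p[1],p[0]]
    m=(np.hypot(C[...,0]-c0[0],C[...,1]-c0[1])<.04)&(C[...,2]>zl)&(C[...,2]<zh)
    Q=C[m]; print(nm,n,len(Q),Q.mean(0).round(4),((Q.min(0)+Q.max(0))/2).round(4),np.ptp(Q,0).round(4))
  # box top
  m=(np.abs(C[...,2]-.055)<.006)&(abs(C[...,0]-W[208,205,0])<.2)&(abs(C[...,1]-W[208,205,1])<.18)
  Q=C[m][:,:2].astype(np.float32); print(nm,'box',len(Q),cv2.minAreaRect(Q))
  m=(np.abs(C[...,2]-.03)<.006)&(abs(C[...,0]-W[207,312,0])<.15)&(abs(C[...,1]-W[207,312,1])<.2)
  Q=C[m][:,:2].astype(np.float32); print(nm,'rack',len(Q),cv2.minAreaRect(Q))
E
```

```text
globe [ 0.51   -0.1295  0.0983]
l2 [ 0.5118 -0.2098  0.1072]
l3 [ 0.5112 -0.2919  0.1   ]
t1 [ 0.5596 -0.0222  0.0877]
t2 [ 0.6142 -0.1018  0.0843]
t3 [ 0.3991 -0.116   0.0862]
collar [0.5281 0.287  0.0574]
plunger [0.5542 0.134  0.0878]
hood [0.6177 0.2153 0.0936]
box [0.5189 0.2078 0.0578]
top globe (array([ 0.5158, -0.1254,  0.0681]), 153, np.float64(0.002))
top t1 (array([ 0.5624, -0.0195,  0.0609]), 152, np.float64(0.0021))
top t2 (array([ 0.6183, -0.1012,  0.0597]), 154, np.float64(0.0021))
top t3 (array([ 0.4021, -0.1155,  0.0601]), 156, np.float64(0.002))
top collar 89 [0.527  0.2856 0.1093] [0.5271 0.2833 0.1102] [0.0473 0.0503 0.0184]
top plunger 51 [0.5549 0.1366 0.0884] [0.5559 0.1362 0.0879] [0.0284 0.028  0.0156]
top box 1670 ((0.5753018856048584, 0.21666482090950012), (0.17005670070648193, 0.23928938806056976), 10.776021957397461)
top rack 769 ((0.5160166621208191, -0.21133852005004883), (0.07514359056949615, 0.2592683732509613), 0.31352004408836365)
scene globe (array([ 0.5163, -0.128 ,  0.0684]), 202, np.float64(0.0012))
scene t1 (array([ 0.565 , -0.0189,  0.0603]), 206, np.float64(0.0011))
scene t2 (array([ 0.621 , -0.1023,  0.0608]), 255, np.float64(0.0012))
scene t3 (array([ 0.4029, -0.1172,  0.0609]), 191, np.float64(0.0013))
scene collar 88 [0.5291 0.2869 0.1074] [0.5322 0.2843 0.1076] [0.0525 0.0516 0.0145]
scene plunger 53 [0.5617 0.1347 0.0874] [0.5599 0.1372 0.0864] [0.0298 0.0298 0.0117]
scene box 1485 ((0.5806874632835388, 0.21575438976287842), (0.17147818207740784, 0.239928737282753), 10.337539672851562)
scene rack 1318 ((0.5461268424987793, -0.18668091297149658), (0.22675183415412903, 0.29868629574775696), 20.710512161254883)
```

View pics/topcrop.png

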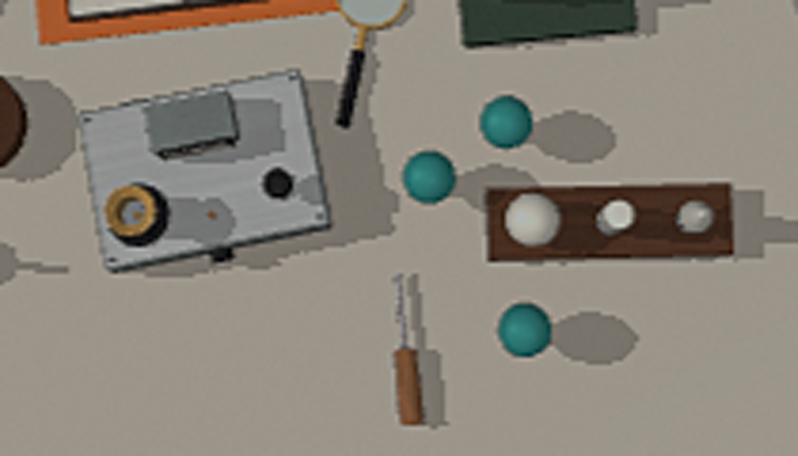

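View pics/scenecrop.png

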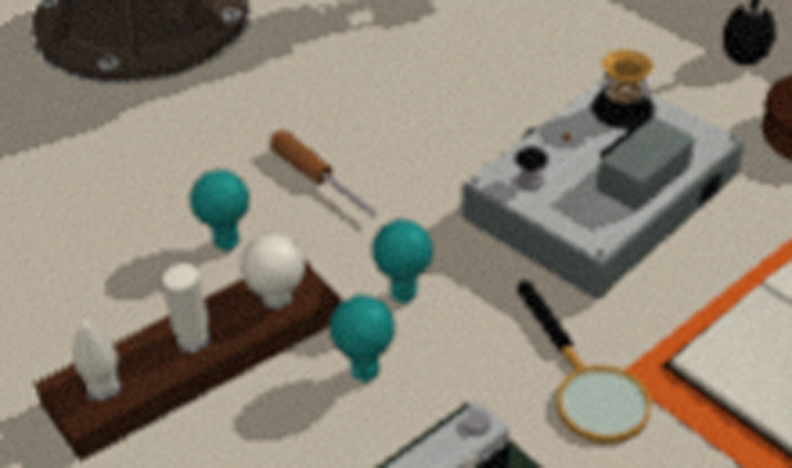

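The scene crop shows the white opal ball in the rack's end hole nearest the tester, at about (272,265) in the crop. It matches the description, while the three balls standing on the bench are turquoise. I'll head for the plunger.

```bash
cat >> h.py <<'E'
from scipy.spatial.transform import Rotation as R
def plan(xyz,yaw=None):
    o=observe(); Rm=R.from_rotvec(o['ee_rot']).as_matrix(); d=Rm.T@(np.array(xyz)-o['position'])*100
    y=np.degrees(np.arctan2(Rm[1,1],Rm[0,1])); t=0 if yaw is None else -((yaw-y+180)%360-180)
    n=int(np.ceil(max(np.linalg.norm(d)/4.17,abs(t)/7.16)))
    print('t',round(o['clock'],2),'pos',o['position'].round(4),'yaw',y.round(1),'tilt',np.degrees(np.arccos(-Rm[2,2])).round(2),'F',o['force'].round(1),'w',round(o['width'],3)); print('d',d.round(2),'turn',round(t,1),'rows>=',n)
E
python3 -c "
from h import *
plan([.556,.137,.20],0)"
```

```text
t 0.15 pos [0.1857 0.5964 0.2261] yaw 72.7 tilt 0.07 F [0.3 1.3 0.8] w 1.001
d [-49.01 -32.85   2.66] turn 72.7 rows>= 15
```

>>> {"name": "arm_command", "arguments": {
  "deltas": [
    {"xyz":[-3.3,-2.2,0.1],"turn":5,"jaw":255},
    {"xyz":[-6.6,-4.4,0.2],"turn":10,"jaw":255},
    {"xyz":[-9.9,-6.6,0.3],"turn":15,"jaw":255},
    {"xyz":[-13.1,-8.8,0.4],"turn":20,"jaw":255},
    {"xyz":[-16.3,-11,0.5],"turn":25,"jaw":255}
  ],
  "force": 20
}}

```text
clock: 0.57
position: [0.3095, 0.4411, 0.2211]
ee_rot: [1.14, 2.927, -0.002]
force: [0.1, 0.5, -0.2]
width: 0.68
```

```bash
python3 -c "
from h import *
plan([.556,.137,.20],0)"
```

```text
t 0.57 pos [0.3095 0.4411 0.2211] yaw 47.5 tilt 0.08 F [ 0.1  0.5 -0.2] w 0.68
d [-38.72  -5.73   2.14] turn 47.5 rows>= 10
```

>>> {"name": "arm_command", "arguments": {
  "deltas": [
    {"xyz":[-3.9,-0.6,0.2],"turn":5,"jaw":255},
    {"xyz":[-7.8,-1.2,0.4],"turn":10,"jaw":255},
    {"xyz":[-11.7,-1.8,0.6],"turn":15,"jaw":255},
    {"xyz":[-15.5,-2.3,0.8],"turn":20,"jaw":255},
    {"xyz":[-19.3,-2.9,1.0],"turn":25,"jaw":255}
  ]
}}

```text
clock: 0.98
position: [0.4329, 0.2876, 0.2112]
ee_rot: [1.752, 2.607, -0.002]
force: [1.1, 0.8, -0.2]
width: 0.32
```

```bash
python3 -c "
from h import *
plan([.556,.137,.20],0)"
```

```text
t 0.98 pos [0.4329 0.2876 0.2112] yaw 22.2 tilt 0.07 F [ 1.1  0.8 -0.2] w 0.32
d [-18.59   5.71   1.14] turn 22.2 rows>= 5
```

>>> {"name": "arm_command", "arguments": {
  "deltas": [
    {"xyz":[-3.7,1.1,0.2],"turn":4.5,"jaw":255},
    {"xyz":[-7.4,2.2,0.4],"turn":9,"jaw":255},
    {"xyz":[-11.1,3.4,0.6],"turn":13.5,"jaw":255},
    {"xyz":[-14.9,4.6,0.9],"turn":18,"jaw":255},
    {"xyz":[-18.6,5.7,1.1],"turn":22,"jaw":255}
  ]
}}

```text
clock: 1.4
position: [0.5568, 0.1352, 0.2001]
ee_rot: [2.221, 2.221, -0.002]
force: [0.6, -0.0, -0.2]
width: 0.015
```

```bash
python3 -c "
from h import *
shot('wrist','w1');shot('top','t1')
plan([.556,.137,.10],0)"
```

```text
t 1.5 pos [0.5592 0.1297 0.2003] yaw -0.5 tilt 0.3 F [ 0.   0.4 -0.3] w 0.003
d [ 0.77 -0.34 10.02] turn -0.5 rows>= 3
```

View pics/w1.png

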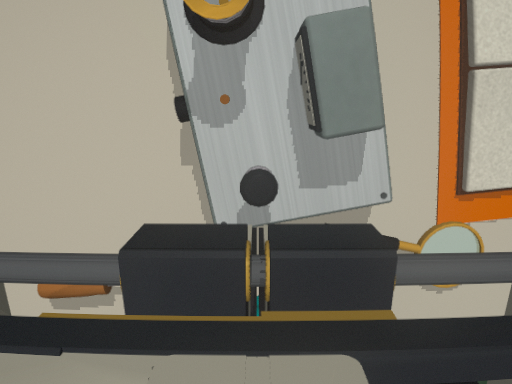

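The wrist view shows the plunger head at (259,187) and part of the collar at the top edge, around (222,5). I'll refine from the depth.

```bash
python3 - <<'E'
from h import *
im=dict(np.load('w1.npz'));W=cloud(im)
print(W[187,259])
m=(np.hypot(W[...,0]-.556,W[...,1]-.137)<.04)&(W[...,2]>.08)&(W[...,2]<.1)
Q=W[m];print(len(Q),Q.mean(0),(Q.min(0)+Q.max(0))/2,np.ptp(Q,0))
m=(np.hypot(W[...,0]-.529,W[...,1]-.284)<.05)&(W[...,2]>.1)&(W[...,2]<.12)
Q=W[m];print(len(Q),Q.mean(0),np.ptp(Q,0), cv2.minEnclosingCircle(Q[:,:2].astype(np.float32)))
p=W[...,2]; m=(abs(p-.055)<.004)
Q=W[m][:,:2].astype(np.float32);print(cv2.minAreaRect(Q))
plan([.556,.137,.10],0)
E
```

```text
[0.55804773 0.13932187 0.09045697]
1144 [0.55770762 0.13883577 0.08789018] [0.55768672 0.13760822 0.08610028] [0.03026338 0.03190824 0.01083578]
801 [0.52895029 0.26646138 0.10975528] [0.04286629 0.01419621 0.00887849] ((0.529093861579895, 0.27088141441345215), 0.02153518982231617)
((0.6119630932807922, 0.09294559061527252), (0.18273282051086426, 0.44892439246177673), 16.390281677246094)
t 1.5 pos [0.5592 0.1297 0.2003] yaw -0.5 tilt 0.3 F [ 0.   0.4 -0.3] w 0.003
d [ 0.77 -0.34 10.02] turn -0.5 rows>= 3
```

>>> {"name": "arm_command", "arguments": {
  "deltas": [
    {"xyz":[0.8,-0.2,2],"turn":-0.5,"jaw":255},
    {"xyz":[0.8,-0.2,5],"turn":-0.5,"jaw":255},
    {"xyz":[0.8,-0.2,8],"turn":-0.5,"jaw":255},
    {"xyz":[0.8,-0.2,9.8],"turn":-0.5,"jaw":255},
    {"xyz":[0.8,-0.2,10],"turn":-0.5,"jaw":255}
  ]
}}

```text
clock: 1.92
position: [0.5546, 0.1371, 0.0966]
ee_rot: [2.218, 2.222, -0.013]
force: [-0.8, 0.5, -0.6]
width: 0.004
```

```bash
python3 -c "
from h import *
shot('wrist','w2')
plan([.5573,.138,.079],0)"
```

```text
t 1.97 pos [0.5556 0.1372 0.0983] yaw 0.1 tilt 0.39 F [-0.4 -0.5  0.6] w 0.007
d [0.09 0.17 1.93] turn 0.1 rows>= 1
```

View pics/w2.png

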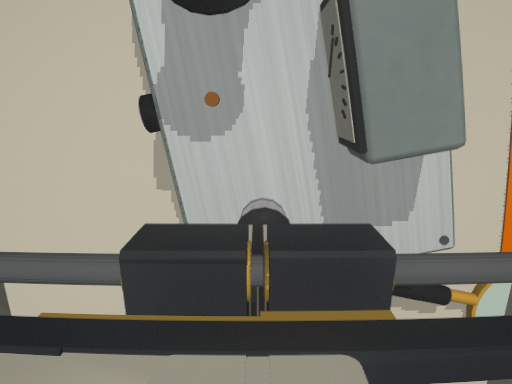

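The fingers are over the plunger head at (263,215). I'll press down.

>>> {"name": "arm_command", "arguments": {
  "deltas": [
    {"xyz":[0.1,0.15,0.8],"turn":0,"jaw":255},
    {"xyz":[0.1,0.15,1.4],"turn":0,"jaw":255},
    {"xyz":[0.1,0.15,1.9],"turn":0,"jaw":255},
    {"xyz":[0.1,0.15,2.1],"turn":0,"jaw":255},
    {"xyz":[0.1,0.15,2.1],"turn":0,"jaw":255}
  ]
}}

```text
clock: 2.38
position: [0.5584, 0.1386, 0.0796]
ee_rot: [2.217, 2.22, -0.004]
force: [-5.2, -0.9, 17.4]
width: 0.003
```

```bash
python3 -c "
from h import *
plan([.5573,.138,.079],0)"
```

```text
t 2.38 pos [0.5584 0.1386 0.0796] yaw 0.1 tilt 0.26 F [-5.2 -0.9 17.4] w 0.003
d [-0.06 -0.11  0.06] turn 0.1 rows>= 1
```

>>> {"name": "arm_command", "arguments": {
  "deltas": [
    {"xyz":[0,0,0.2],"turn":0,"jaw":255},
    {"xyz":[0,0,0.2],"turn":0,"jaw":255},
    {"xyz":[0,0,0.2],"turn":0,"jaw":255}
  ]
}}

```text
clock: 2.63
position: [0.5586, 0.1387, 0.0796]
ee_rot: [2.218, 2.221, -0.002]
force: [-7.2, -1.2, 20.2]
width: 0.0
```

```bash
python3 -c "
from h import *
plan([.556,.137,.20],0)"
```

```text
t 2.63 pos [0.5586 0.1387 0.0796] yaw 0.1 tilt 0.19 F [-7.2 -1.2 20.2] w 0.0
d [ -0.2   -0.24 -12.04] turn 0.1 rows>= 3
```

Hard stop at 20 N, tip height 79.6 mm. Next I go straight up, then over to the globe.

>>> {"name": "arm_command", "arguments": {
  "deltas": [
    {"xyz":[0,-0.1,-2],"turn":0,"jaw":255},
    {"xyz":[0,-0.1,-5],"turn":0,"jaw":255},
    {"xyz":[0,-0.1,-9],"turn":0,"jaw":200},
    {"xyz":[0,-0.1,-12.5],"turn":0,"jaw":0},
    {"xyz":[-2,-0.3,-14],"turn":0,"jaw":0}
  ]
}}

```text
clock: 3.05
position: [0.5576, 0.1236, 0.2247]
ee_rot: [2.211, 2.225, 0.01]
force: [0.8, 0.8, 0.4]
width: 0.171
```

```bash
python3 -c "
from h import *
shot('top','t2');shot('wrist','w3')
im=dict(np.load('w3.npz'));W=cloud(im)
m=(np.hypot(W[...,0]-.5575,W[...,1]-.1385)<.013)&(W[...,2]>.06)&(W[...,2]<.1);Q=W[m];print(len(Q),Q.mean(0))
plan([.516,-.127,.21],0)"
```

```text
708 [0.55751844 0.13884563 0.08865891]
t 3.15 pos [0.5576 0.1165 0.2239] yaw -0.1 tilt 0.47 F [ 1.  -1.5 -0.9] w 0.258
d [-24.36  -4.12   1.4 ] turn -0.1 rows>= 6
```

View pics/w3.png

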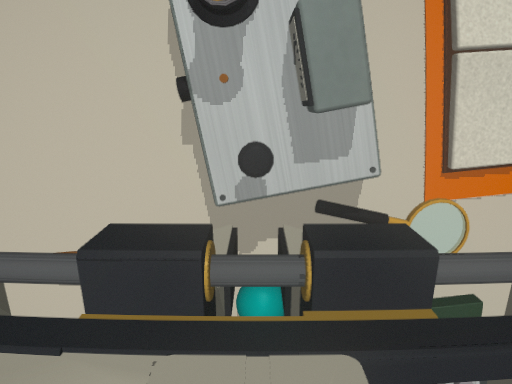

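>>> {"name": "arm_command", "arguments": {
  "deltas": [
    {"xyz":[-4,-0.7,0.2],"turn":0,"jaw":0},
    {"xyz":[-8,-1.4,0.5],"turn":0,"jaw":0},
    {"xyz":[-12,-2.1,0.8],"turn":0,"jaw":0},
    {"xyz":[-16,-2.8,1.1],"turn":0,"jaw":0},
    {"xyz":[-20,-3.5,1.4],"turn":0,"jaw":0}
  ]
}}

```text
clock: 3.57
position: [0.5216, -0.0847, 0.2096]
ee_rot: [2.218, 2.215, 0.008]
force: [0.7, 0.0, 0.2]
width: 0.622
```

```bash
python3 -c "
from h import *
plan([.516,-.135,.20],0)"
```

```text
t 3.57 pos [ 0.5216 -0.0847  0.2096] yaw -0.1 tilt 0.48 F [0.7 0.  0.2] w 0.622
d [-5.03 -0.56  0.96] turn -0.1 rows>= 2
```

>>> {"name": "arm_command", "arguments": {
  "deltas": [
    {"xyz":[-3,-0.3,0.4],"turn":0,"jaw":0},
    {"xyz":[-4.7,-0.5,0.8],"turn":0,"jaw":0},
    {"xyz":[-5,-0.6,0.9],"turn":0,"jaw":0},
    {"xyz":[-5,-0.6,0.9],"turn":0,"jaw":0},
    {"xyz":[-5,-0.6,0.9],"turn":0,"jaw":0}
  ]
}}

```text
clock: 3.98
position: [0.5158, -0.1333, 0.2004]
ee_rot: [2.217, 2.217, 0.008]
force: [-0.0, 1.2, 0.5]
width: 0.972
```

```bash
python3 - <<'E'
from h import *
from scipy.optimize import least_squares
im=shot('wrist','w4');C=cloud(im)
m=(np.hypot(C[...,0]-.516,C[...,1]+.127)<.03)&(C[...,2]>.068)&(C[...,2]<.1)
P=C[m];r=least_squares(lambda q:np.linalg.norm(P-q[:3],axis=1)-.028,[.516,-.127,.068],loss='soft_l1',f_scale=.001);print(len(P),r.x,abs(r.fun).mean())
plan([r.x[0],r.x[1],.053],0)
E
```

```text
3249 [ 0.51774507 -0.12566026  0.06741979] 0.00042090119426131423
t 4.03 pos [ 0.516  -0.1329  0.2004] yaw 0.1 tilt 0.46 F [ 0.9 -0.  -0.5] w 0.989
d [ 0.73  0.05 14.75] turn 0.1 rows>= 4
```

View pics/w4.png

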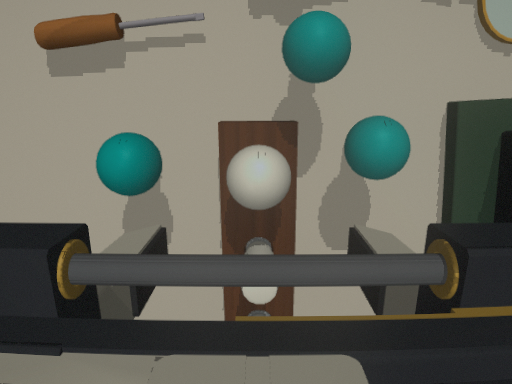

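The white globe is at (258,177), centred between the fingers with clear gaps to the turquoise ones at (129,164) and (377,148). I'll descend.

>>> {"name": "arm_command", "arguments": {
  "deltas": [
    {"xyz":[0.7,0,3],"turn":0,"jaw":0},
    {"xyz":[0.7,0.05,6],"turn":0,"jaw":0},
    {"xyz":[0.7,0.05,9],"turn":0,"jaw":0},
    {"xyz":[0.7,0.05,10.5],"turn":0,"jaw":0},
    {"xyz":[0.7,0.05,10.5],"turn":0,"jaw":0}
  ]
}}

```text
clock: 4.45
position: [0.5157, -0.1233, 0.0924]
ee_rot: [2.216, 2.225, 0.004]
force: [-0.7, -0.7, -0.5]
width: 0.996
```

```bash
python3 - <<'E'
from h import *
shot('wrist','w5')
plan([.517,-.1258,.053],0)
E
```

```text
t 4.5 pos [ 0.5167 -0.1241  0.0943] yaw 0.2 tilt 0.29 F [0.  0.6 1.3] w 0.999
d [-0.17  0.01  4.13] turn 0.2 rows>= 1
```

View pics/w5.png

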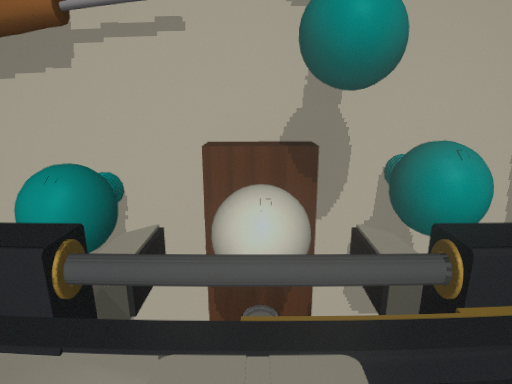

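The globe is still centred at (261,232), and both fingers clear the turquoise balls. I'll go down the remaining distance and close.

>>> {"name": "arm_command", "arguments": {
  "deltas": [
    {"xyz":[-0.15,0,2],"turn":0,"jaw":0},
    {"xyz":[-0.15,0,3.5],"turn":0,"jaw":0},
    {"xyz":[-0.15,0,4.1],"turn":0,"jaw":0},
    {"xyz":[-0.15,0,4.1],"turn":0,"jaw":0},
    {"xyz":[-0.15,0,4.1],"turn":0,"jaw":0}
  ]
}}

```text
clock: 4.92
position: [0.5177, -0.1253, 0.0544]
ee_rot: [2.214, 2.223, 0.007]
force: [-0.6, -0.6, 0.7]
width: 1.001
```

>>> {"name": "arm_command", "arguments": {
  "deltas": [
    {"xyz":[0,0,0],"turn":0,"jaw":255},
    {"xyz":[0,0,0],"turn":0,"jaw":255},
    {"xyz":[0,0,0],"turn":0,"jaw":255},
    {"xyz":[0,0,0],"turn":0,"jaw":255},
    {"xyz":[0,0,0],"turn":0,"jaw":255}
  ],
  "force": 30
}}

```text
clock: 5.33
position: [0.5179, -0.1253, 0.0547]
ee_rot: [2.214, 2.223, 0.008]
force: [-0.6, -0.2, -0.8]
width: 0.687
```

```bash
python3 - <<'E'
from h import *
plan([.517,-.1258,.053],0)
E
```

```text
t 5.33 pos [ 0.5179 -0.1253  0.0547] yaw 0.2 tilt 0.38 F [-0.6 -0.2 -0.8] w 0.687
d [-0.05 -0.09  0.17] turn 0.2 rows>= 1
```

>>> {"name": "arm_command", "arguments": {
  "deltas": [
    {"xyz":[0,0,0.1],"turn":0,"jaw":255},
    {"xyz":[0,0,0.1],"turn":0,"jaw":255},
    {"xyz":[0,0,0.1],"turn":0,"jaw":255},
    {"xyz":[0,0,0.1],"turn":0,"jaw":255}
  ],
  "force": 30
}}

```text
clock: 5.67
position: [0.518, -0.1254, 0.0538]
ee_rot: [2.214, 2.222, 0.008]
force: [-0.3, 0.5, 2.0]
width: 0.592
```

```bash
python3 - <<'E'
from h import *
plan([.517,-.1258,.053],0)
E
```

```text
t 5.67 pos [ 0.518  -0.1254  0.0538] yaw 0.2 tilt 0.4 F [-0.3  0.5  2. ] w 0.592
d [-0.04 -0.1   0.07] turn 0.2 rows>= 1
```

>>> {"name": "arm_command", "arguments": {
  "deltas": [
    {"xyz":[0,0,-0.5],"turn":0,"jaw":255},
    {"xyz":[0,0,-1.5],"turn":0,"jaw":255},
    {"xyz":[0,0,-3],"turn":0,"jaw":255},
    {"xyz":[0,0,-5],"turn":0,"jaw":255},
    {"xyz":[0,0,-7],"turn":0,"jaw":255}
  ],
  "force": 35
}}

```text
clock: 6.08
position: [0.517, -0.1255, 0.1249]
ee_rot: [2.215, 2.222, 0.007]
force: [0.5, 0.0, -0.9]
width: 0.594
```

>>> {"name": "arm_command", "arguments": {
  "deltas": [
    {"xyz":[0,0,-2],"turn":0,"jaw":255},
    {"xyz":[0,0,-4.5],"turn":0,"jaw":255},
    {"xyz":[0,0,-7],"turn":0,"jaw":255},
    {"xyz":[0,0,-9],"turn":0,"jaw":255},
    {"xyz":[0,0,-10],"turn":0,"jaw":255}
  ]
}}

```text
clock: 6.5
position: [0.5172, -0.1261, 0.2282]
ee_rot: [2.213, 2.22, 0.011]
force: [0.8, -0.5, 0.4]
width: 0.596
```

```bash
python3 - <<'E'
from h import *
shot('wrist','w6');im=shot('scene','s6')
c=cv2.resize(im['frame'][60:260,100:350],None,fx=3,fy=3,interpolation=cv2.INTER_CUBIC);cv2.imwrite('pics/s6c.png',c[:,:,::-1])
plan([.5295,.284,.215],0)
E
```

```text
t 6.6 pos [ 0.5173 -0.1258  0.2268] yaw 0.2 tilt 0.54 F [-0.5 -0.6 -0.9] w 0.598
d [40.98  1.34  1.2 ] turn 0.2 rows>= 10
```

View pics/s6c.png

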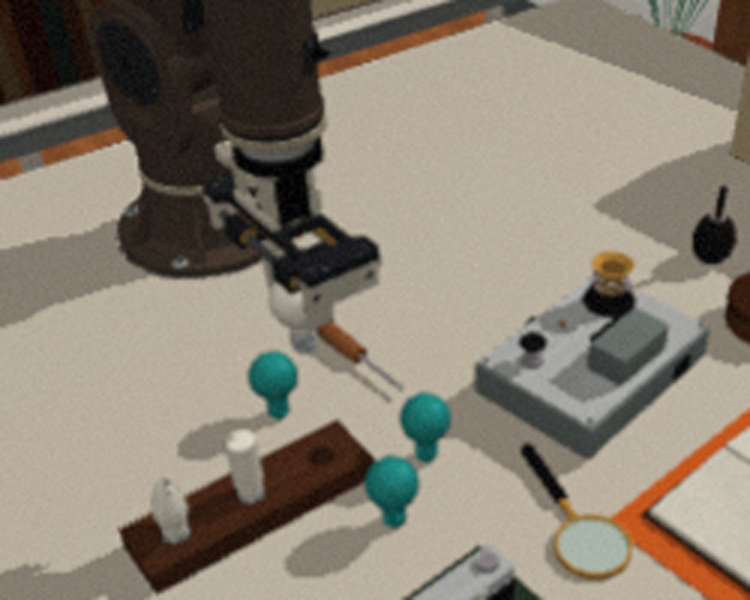

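View pics/w6.png

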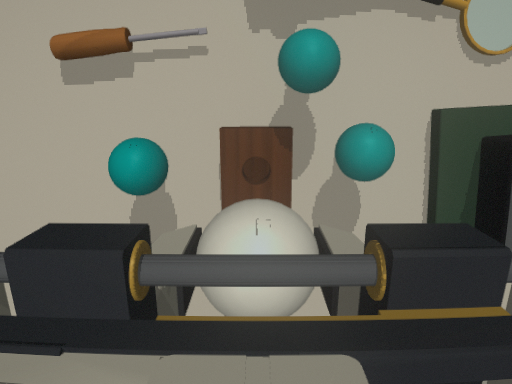

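The globe is lifted and upright in the jaws (scene crop (290,305)), and the rack hole at (322,455) is empty. The other lamps are untouched. I'll carry it toward the collar.

>>> {"name": "arm_command", "arguments": {
  "deltas": [
    {"xyz":[1.5,0.1,0],"turn":0,"jaw":255},
    {"xyz":[4.5,0.2,0],"turn":0,"jaw":255},
    {"xyz":[8,0.3,0],"turn":0,"jaw":255},
    {"xyz":[11.5,0.4,0],"turn":0,"jaw":255},
    {"xyz":[15,0.5,0],"turn":0,"jaw":255}
  ]
}}

```text
clock: 7.02
position: [0.5207, 0.0256, 0.2255]
ee_rot: [2.215, 2.221, 0.008]
force: [0.2, 0.5, -0.2]
width: 0.598
```

```bash
python3 - <<'E'
from h import *
plan([.5295,.225,.225],0)
E
```

```text
t 7.02 pos [0.5207 0.0256 0.2255] yaw 0.2 tilt 0.42 F [ 0.2  0.5 -0.2] w 0.598
d [19.94  0.93  0.05] turn 0.2 rows>= 5
```

>>> {"name": "arm_command", "arguments": {
  "deltas": [
    {"xyz":[4,0.2,0],"turn":0,"jaw":255},
    {"xyz":[8,0.4,0],"turn":0,"jaw":255},
    {"xyz":[12,0.6,0],"turn":0,"jaw":255},
    {"xyz":[15.5,0.8,0],"turn":0,"jaw":255},
    {"xyz":[17.5,0.9,0],"turn":0,"jaw":255}
  ]
}}

```text
clock: 7.43
position: [0.5276, 0.2056, 0.2235]
ee_rot: [2.211, 2.227, 0.005]
force: [0.6, 0.6, -1.6]
width: 0.598
```

>>> {"name": "arm_command", "arguments": {
  "deltas": [
    {"xyz":[1.5,0,0],"turn":0,"jaw":255},
    {"xyz":[2,0,0],"turn":0,"jaw":255},
    {"xyz":[2,0,0],"turn":0,"jaw":255},
    {"xyz":[2,0,0],"turn":0,"jaw":255}
  ]
}}

```text
clock: 7.77
position: [0.5271, 0.2244, 0.2226]
ee_rot: [2.211, 2.227, 0.002]
force: [0.6, -0.4, -1.2]
width: 0.595
```

```bash
cat > col.py <<'E'
from h import *
from scipy.optimize import least_squares
def circ(P,r0):
    # P xy
    r=least_squares(lambda q:np.hypot(P[:,0]-q[0],P[:,1]-q[1])-q[2],[*P.mean(0)[:2],r0],loss='soft_l1',f_scale=.001)
    return r.x,abs(r.fun).mean()
def collar(im,ztop=.112):
    C=cloud(im); f=im['frame'].astype(int)
    gold=(f[...,0]-f[...,2]>60)&(abs(C[...,2]-ztop)<.008)&(np.hypot(C[...,0]-.53,C[...,1]-.285)<.045)
    # contours: outer ring from gold mask, back-project at rim plane
    P=C[gold]; hull=cv2.convexHull(P[:,:2].astype(np.float32)).reshape(-1,2)
    print('gold n',gold.sum(),'mean',P.mean(0).round(4),'hull circle',*circ(hull,.026),'enc',cv2.minEnclosingCircle(P[:,:2].astype(np.float32)))
    return gold
E
python3 - <<'E'
from col import *
im=shot('wrist','w7');g=collar(im)
plan([.5295,.284,.225],0)
print('top0');collar(dict(np.load('top0.npz')));print('scene0');collar(dict(np.load('scene0.npz')))
E
```

```text
gold n 2354 mean [0.5296 0.285  0.1095] hull circle [0.52956892 0.2845935  0.02528246] 0.00011741936707421973 enc ((0.5296653509140015, 0.28452903032302856), 0.025672657415270805)
t 7.82 pos [0.5274 0.2238 0.223 ] yaw 0.3 tilt 0.23 F [0.4 0.3 0.5] w 0.598
d [ 6.02  0.24 -0.21] turn 0.3 rows>= 2
top0
gold n 69 mean [0.5271 0.2827 0.1099] hull circle [0.52706979 0.28249809 0.02342347] 0.0007973916248943467 enc ((0.5269467830657959, 0.28328749537467957), 0.02523573487997055)
scene0
gold n 63 mean [0.5267 0.2873 0.1086] hull circle [0.52987176 0.28344935 0.02440924] 0.001024263730722112 enc ((0.5301246047019958, 0.28386950492858887), 0.026158791035413742)
```

View pics/w7.png

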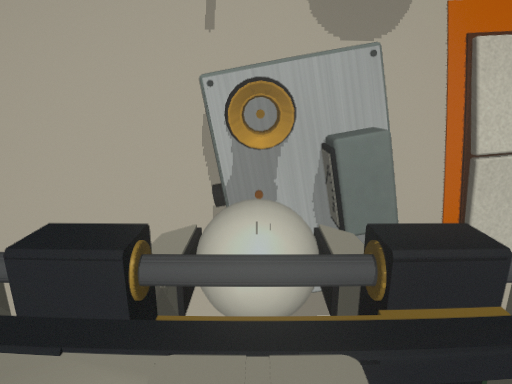

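The collar ring is clear at (260,114), with centre (0.5296, 0.2846). The lamp sits in the jaws at (257,262). I'll measure the lamp's globe in the same wrist picture so that camera bias cancels.

```bash
python3 - <<'E'
from col import *
im=dict(np.load('w7.npz'));C=cloud(im);f=im['frame'].astype(int);o=observe()
m=(np.hypot(C[...,0]-o['position'][0],C[...,1]-o['position'][1])<.04)&(f.min(-1)>110)&(C[...,2]>o['position'][2]+.012)&(C[...,2]<o['position'][2]+.05)
u,v=np.meshgrid(range(512),range(384)); m&=(v>195)&(v<325)&(u>200)&(u<316)
P=C[m];r=least_squares(lambda q:np.linalg.norm(P-q[:3],axis=1)-.028,[*o['position'][:2],o['position'][2]+.014],loss='soft_l1',f_scale=.001)
print(len(P),r.x,abs(r.fun).mean(),'offset vs TCP',r.x-o['position'])
d=np.array([.5296,.2846,0])-r.x; t=o['position']+d; t[2]=.20
plan(t,0)
E
```

```text
7568 [0.52681164 0.2238811  0.23643872] 0.00034388307538375465 offset vs TCP [-0.00062764  0.00011889  0.01343318]
t 7.82 pos [0.5274 0.2238 0.223 ] yaw 0.3 tilt 0.23 F [0.4 0.3 0.5] w 0.598
d [6.07 0.3  2.29] turn 0.3 rows>= 2
```

>>> {"name": "arm_command", "arguments": {
  "deltas": [
    {"xyz":[2,0.1,0.5],"turn":0.3,"jaw":255},
    {"xyz":[4.5,0.2,1.2],"turn":0.3,"jaw":255},
    {"xyz":[6,0.3,2],"turn":0.3,"jaw":255},
    {"xyz":[6.1,0.3,2.3],"turn":0.3,"jaw":255},
    {"xyz":[6.1,0.3,2.3],"turn":0.3,"jaw":255}
  ]
}}

```text
clock: 8.23
position: [0.5297, 0.2843, 0.1986]
ee_rot: [2.218, 2.22, -0.001]
force: [0.8, -0.1, -0.3]
width: 0.594
```

>>> {"name": "arm_command", "arguments": {
  "deltas": [
    {"xyz":[0,0,1],"turn":0,"jaw":255},
    {"xyz":[0,0,2],"turn":0,"jaw":255},
    {"xyz":[0,0,2.6],"turn":0,"jaw":255},
    {"xyz":[0,0,2.8],"turn":0,"jaw":255},
    {"xyz":[0,0,2.8],"turn":0,"jaw":255}
  ]
}}

```text
clock: 8.65
position: [0.5294, 0.2834, 0.1698]
ee_rot: [2.219, 2.22, -0.003]
force: [-0.1, -0.5, 0.2]
width: 0.596
```

```bash
python3 - <<'E'
from col import *
shot('wrist','w8');im=shot('scene','s8')
c=cv2.resize(im['frame'][90:220,230:390],None,fx=4.6,fy=4.6,interpolation=cv2.INTER_CUBIC);cv2.imwrite('pics/s8c.png',c[:,:,::-1])
plan([.5302,.2845,.15],0)
E
```

```text
t 8.75 pos [0.5299 0.2839 0.1708] yaw 0.0 tilt 0.21 F [ 0.8 -0.3 -0. ] w 0.595
d [0.06 0.03 2.08] turn 0.0 rows>= 1
```

View pics/s8c.png

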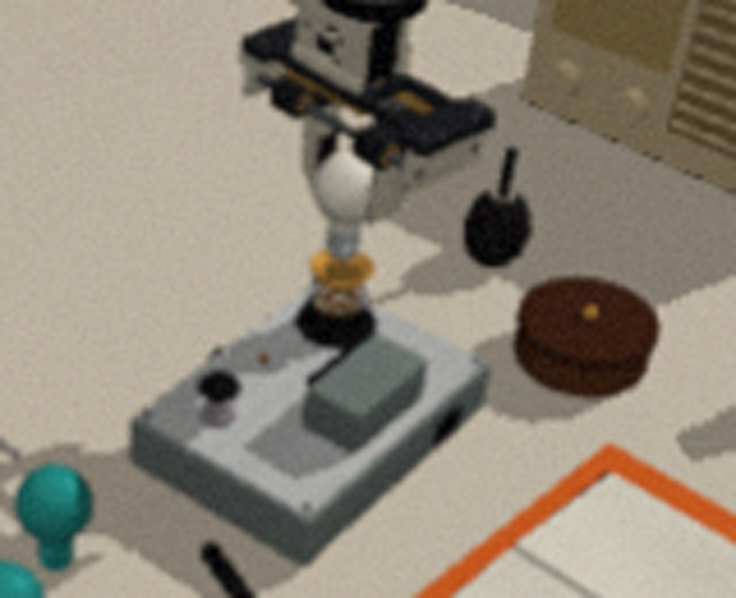

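View pics/w8.png

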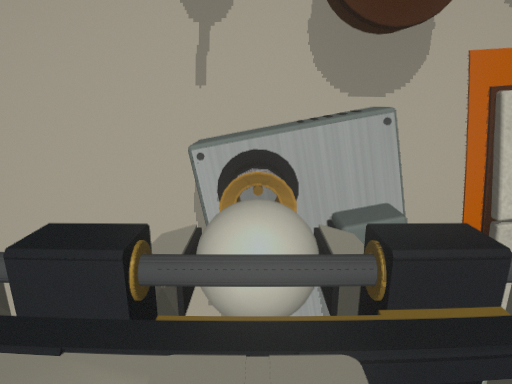

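The scene crop shows the cap (343,240) directly above the collar mouth (343,270) and upright. The wrist view agrees, with the collar at (258,205) behind the globe. I'll lower it slowly.

>>> {"name": "arm_command", "arguments": {
  "deltas": [
    {"xyz":[0.05,0.03,0.6],"turn":0,"jaw":255},
    {"xyz":[0.05,0.03,1.2],"turn":0,"jaw":255},
    {"xyz":[0.05,0.03,1.8],"turn":0,"jaw":255},
    {"xyz":[0.05,0.03,2.1],"turn":0,"jaw":255},
    {"xyz":[0.05,0.03,2.1],"turn":0,"jaw":255}
  ]
}}

```text
clock: 9.17
position: [0.5296, 0.2841, 0.1487]
ee_rot: [2.218, 2.22, -0.003]
force: [-0.6, -0.1, -0.6]
width: 0.597
```

```bash
python3 - <<'E'
from col import *
plan([.5302,.2845,.125],0)
E
```

```text
t 9.17 pos [0.5296 0.2841 0.1487] yaw 0.0 tilt 0.22 F [-0.6 -0.1 -0.6] w 0.597
d [0.05 0.05 2.37] turn 0.0 rows>= 1
```

>>> {"name": "arm_command", "arguments": {
  "deltas": [
    {"xyz":[0.05,0.05,0.6],"turn":0,"jaw":255},
    {"xyz":[0.05,0.05,1.2],"turn":0,"jaw":255},
    {"xyz":[0.05,0.05,1.8],"turn":0,"jaw":255},
    {"xyz":[0.05,0.05,2.3],"turn":0,"jaw":255},
    {"xyz":[0.05,0.05,2.4],"turn":0,"jaw":255}
  ]
}}

```text
clock: 9.58
position: [0.5296, 0.2842, 0.1234]
ee_rot: [2.218, 2.22, -0.006]
force: [-0.2, 0.1, 0.2]
width: 0.592
```

>>> {"name": "arm_command", "arguments": {
  "deltas": [
    {"xyz":[0,0,0.4],"turn":0,"jaw":255},
    {"xyz":[0,0,0.8],"turn":0,"jaw":255},
    {"xyz":[0,0,0.9],"turn":0,"jaw":255}
  ]
}}

```text
clock: 9.83
position: [0.5298, 0.2846, 0.1143]
ee_rot: [2.218, 2.22, -0.004]
force: [-0.6, 1.4, 5.9]
width: 0.598
```

```bash
python3 - <<'E'
from col import *
plan([.5302,.2845,.106],0)
E
```

```text
t 9.83 pos [0.5298 0.2846 0.1143] yaw 0.1 tilt 0.24 F [-0.6  1.4  5.9] w 0.598
d [-0.    0.04  0.83] turn 0.1 rows>= 1
```

The lamp is seated and the spring is bearing (5.9 N, about 4 mm down). I'll press on gently.

>>> {"name": "arm_command", "arguments": {
  "deltas": [
    {"xyz":[0,0,0.3],"turn":0,"jaw":255},
    {"xyz":[0,0,0.5],"turn":0,"jaw":255},
    {"xyz":[0,0,0.7],"turn":0,"jaw":255},
    {"xyz":[0,0,0.8],"turn":0,"jaw":255},
    {"xyz":[0,0,0.8],"turn":0,"jaw":255}
  ]
}}

```text
clock: 10.25
position: [0.5299, 0.2848, 0.107]
ee_rot: [2.218, 2.221, -0.003]
force: [-2.9, -0.1, 10.1]
width: 0.594
```

```bash
python3 - <<'E'
from col import *
shot('wrist','w9');im=shot('scene','s9')
c=cv2.resize(im['frame'][90:220,230:390],None,fx=4.6,fy=4.6,interpolation=cv2.INTER_CUBIC);cv2.imwrite('pics/s9c.png',c[:,:,::-1])
plan([.5302,.2845,.106],0)
E
```

```text
t 10.35 pos [0.53   0.2847 0.1072] yaw 0.1 tilt 0.2 F [-2.6 -0.1  9.6] w 0.593
d [-0.02  0.02  0.12] turn 0.1 rows>= 1
```

View pics/s9c.png

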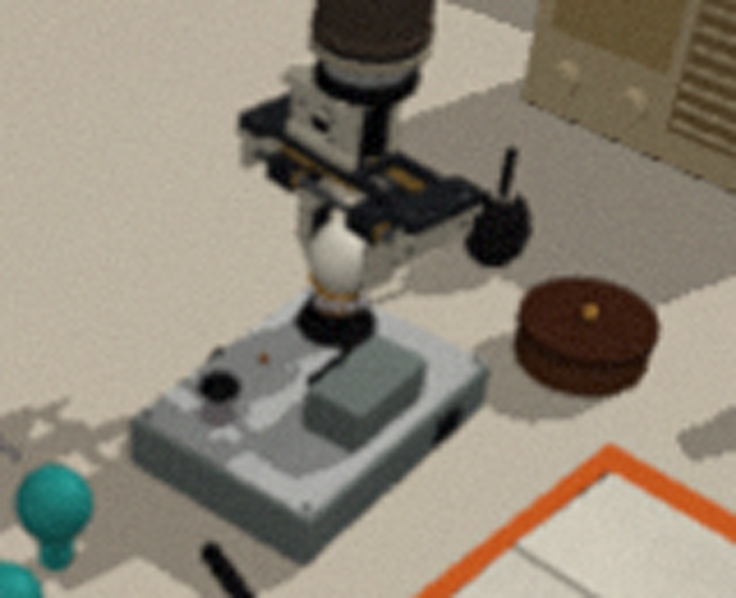

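View pics/w9.png

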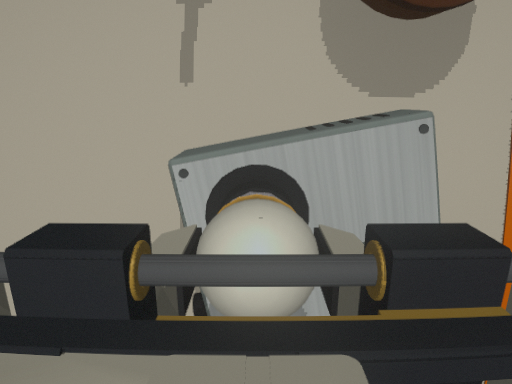

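The lamp sits upright in the collar (338,265 in the crop), and the collar is nearly down at about 10 N. I'll push a little further onto the stop.

>>> {"name": "arm_command", "arguments": {
  "deltas": [
    {"xyz":[0,0,0.15],"turn":0,"jaw":255},
    {"xyz":[0,0,0.25],"turn":0,"jaw":255},
    {"xyz":[0,0,0.3],"turn":0,"jaw":255},
    {"xyz":[0,0,0.3],"turn":0,"jaw":255},
    {"xyz":[0,0,0.3],"turn":0,"jaw":255}
  ]
}}

```text
clock: 10.77
position: [0.53, 0.2849, 0.1055]
ee_rot: [2.219, 2.221, -0.002]
force: [-4.8, -2.0, 14.1]
width: 0.594
```

```bash
python3 - <<'E'
from col import *
plan([.5302,.2845,.106],0)
E
```

```text
t 10.77 pos [0.53   0.2849 0.1055] yaw 0.1 tilt 0.14 F [-4.8 -2.  14.1] w 0.594
d [-0.04  0.02 -0.05] turn 0.1 rows>= 1
```

>>> {"name": "arm_command", "arguments": {
  "deltas": [
    {"xyz":[0,0,0.2],"turn":0,"jaw":255},
    {"xyz":[0,0,0.25],"turn":0,"jaw":255},
    {"xyz":[0,0,0.25],"turn":0,"jaw":255},
    {"xyz":[0,0,0.25],"turn":0,"jaw":255},
    {"xyz":[0,0,0.25],"turn":0,"jaw":255}
  ],
  "force": 40
}}

```text
clock: 11.18
position: [0.5301, 0.285, 0.1053]
ee_rot: [2.22, 2.221, 0.0]
force: [-8.8, -3.2, 24.1]
width: 0.593
```

```bash
python3 - <<'E'
from col import *
im=shot('wrist','w10');s=shot('scene','s10');shot('top','t10')
plan([.5302,.2845,.106],0)
C=cloud(im);f=im['frame'].astype(int);o=observe()
u,v=np.meshgrid(range(512),range(384))
p=o['position']
m=(f.min(-1)>110)&(v>198)&(v<325)&(u>200)&(u<316)&(C[...,2]>p[2]+.012)&(C[...,2]<p[2]+.05)&(np.hypot(C[...,0]-p[0],C[...,1]-p[1])<.03)
P=C[m];r=least_squares(lambda q:np.linalg.norm(P-q[:3],axis=1)-.028,[*p[:2],p[2]+.014],loss='soft_l1',f_scale=.001)
print(r.x,r.x-p,abs(r.fun).mean())
S=cloud(s)
m=(np.hypot(S[...,0]-.5575,S[...,1]-.1385)<.013)&(S[...,2]>.07);print('plunger',np.nanmedian(S[m],0),np.nanmax(S[m],0)[2])
E
```

```text
t 11.33 pos [0.5301 0.285  0.1053] yaw 0.0 tilt 0.08 F [-8.  -2.6 24.7] w 0.597
d [-0.05  0.01 -0.07] turn 0.0 rows>= 1
[0.52971254 0.28443244 0.11927772] [-0.00041287 -0.00052994  0.0139494 ] 0.00033898717879672326
plunger [0.55884656 0.13609334 0.08922926] 0.09143152638420693
```

View pics/s10.png

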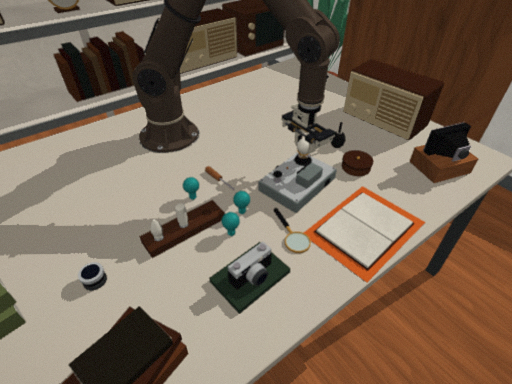

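It is firmly on the stop: 10 N more force moved it only 0.2 mm, and the globe centre is at 0.119 m against 0.120 expected. The lamp has not slipped in the grip, and the plunger is up. I'll hand in.

```bash
python3 - <<'E'
from h import *
print(sign_off())
E
```

```text
the job is handed in; nothing more can be done
None
```

The job is handed in at about 11.3 s of the 51 s allowed, with the globe lamp still held pressed down in the collar. The hand-in gave no verdict.

- **Reset plunger:** I pushed it with closed fingers to a hard stop at about 20 N (fingertips at 79.6 mm) and released it. It sprang back up; the last picture puts its top at about 90 mm.
- **Globe lamp:** I lifted the white globe out of the rack's end hole and lowered it cap first into the collar. I then pressed it onto the stop with a grip of 35 N, raised to 40 N at the end.
- **Last checks:**
  - The globe centre was at 0.119 m, against 0.120 m expected at the stop.
  - The last push took the vertical force from 14 to about 24 N with only 0.2 mm of movement, so the collar is on its stop.
  - The lamp had not slipped in the jaws, and the tool was within 0.1° of vertical.
  - By the measured heights the fingertips are about 5 mm above the collar rim.
- **Bystanders:** The other lamps, the turquoise look-alikes and the bench items look unmoved in the last scene picture. I did not measure them.
- **What didn't fit:** There is a side force of about 8 N in x under the final push. The top and scene cameras also put the tester 3–5 mm apart, so I placed the lamp by the wrist camera.

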